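# Read a shaft's code: seat it on the nest and turn the label to the reader

### The arm

A 6-joint arm with a two-finger parallel gripper is mounted at the origin on a cart in front of the work surface, level with it; the furniture and walls round the work are solid. World frame = base frame: x ahead of the robot, y to its left, z up, the work surface at z = 0. Lengths are in m, angles in degrees, forces in N, time in s.
With the tool pointing down it reaches from about 0.375 to 0.9 m from the base axis. Payload 3.1 kg.
Tool frame: the origin (TCP) lies at the centre of the arm's flange, where the gripper is bolted on; the fingertips stand 182 mm ahead of it and the grasp point (between the pads) lies 164 mm ahead of it; x points along the fingers, z is the direction in which the jaws open and shut, and the axes are right-handed (so a half turn about x gives the same grasp; the last joint's range is limited). The gripper opens to 87 mm and grips with 3 to 60 N. Pads are 19 mm wide; open, the fingers measure 117 mm over their backs; the gripper's body (75 mm by 190 mm) begins 51 mm behind the grasp point.
Start: joints at [60.361, 30.224, 82.088, -0, 67.689, -10.227], TCP at [0.208, 0.589, 0.405] pointing down, gripper open.
Joint ranges: [-176.69, 176.69], [-43.24, 126.21], [12.49, 139.97], [-82, 262], [0, 151.66], [-163.58, 163.58]. Speed limits (degrees/s): [159.86, 159.86, 180, 180, 180, 180].

### API

Orientations are given as a 3x3 rotation matrix whose columns are the frame's x, y, z axes.
In Python, from rig import bot gives the robot as it stands.
- The arm moves only by the shell command python3 -m crank 'ROWS' [OPENING]. ROWS is JSON, a list of rows, each an object with "offset": the shift along the tool's x, y, z in m, a list of three; "spin": the turn about the tool's x in rad. A call has 1 to 12 rows; each row shifts and turns the commanded pose from where the row before left it, along the tool's axes as they then stand; what a row does not reach is not made up. A row lasts 1/10 s, in which the tool goes at most 50 mm and 8.59 degrees, less where a joint would pass 70% of its speed; a pose out of reach is approached as far as the arm can. A call is refused whole if a number of a shift passes 0.05 or a number of a turn 0.15, either way. A call with a gripper value outside its range is refused whole. OPENING is the finger opening in m, from 0 to 0.087, set as the call begins (- or left out, the last holds). The fingers move at their own pace and stop on an object; the grip force is fixed at half the most. Time passes only in rows, so rows that do not move let the fingers close. It gives the time, the measured TCP pose, the force and the opening at its end, in the units of the state.
- bot.read_state(): the state, without advancing time (a new reading comes with each control period).
- bot.capture(name): name is "scene" or "top" or "wrist"; returns a dict with "pixels" (480x640x3 uint8, blue, green, red), "depth" (480x640 float32, m along the optical axis (not along the pixel's ray), 0 where there is no reading), "K" (3x3 intrinsics, pixels), "k1" (the pictures are not rectified: a ray, as slopes to the right and down, at radius r is drawn at 1 + k1 r^2 times it, then the intrinsics apply), "world_to_cam" (4x4, takes a point from world to camera coordinates). Camera axes: x right, y up, looking along -z (the intrinsics and any distortion apply to the point x, -y, -z); pixel columns grow to the right and rows downward; lengths in m; the calibration is good to about 2 mm. A picture is of the moment at which its call begins.
- bot.hand_in(): hands the job in, once; it reports no verdict.
Trained networks look in a picture, given as the dict that the camera call returned (one of the last four; its "shot" number tells which), for a name from the list of things; names that differ only in an ending like _2 or _b are one class to them, and where a whole thing is asked for, a point or a joint stands for the part that bears it (a point fixed in the world has none). Each returns a list of dicts, best first, with "p" (0 to 1); they miss things now and then, are a little off and sometimes report something else, mostly with a low value. They report only what shows in the picture. A call takes as long as a camera call. They do not tell look-alikes from the thing itself.
- bot.regions_of(label, picture): "region" (480x640 bool, what is visible of it) and "extent" ([centre column, centre row, width, height] in pixels, round what is visible of it).
The state is a dict: "time_s": time; "joint_positions": joint angles; "qvel": joint speeds; "tau": joint torques, N m; "position": TCP position; "tcp_rot": TCP orientation; "force": force on the tool from outside, world axes, zero at the start; "moment": the same for the moment, N m; "opening": opening from 0.0 (shut) to 1.0 (fully open).
Only numpy, scipy, OpenCV 4.12 (cv2) and the standard library are available. Lean on these libraries where they do the work, as an engineer would, in place of code of your own. Each camera call takes 0.05 s, during which the arm holds its last target.

### The job

The hollow shaft with the white code label has to be booked in at the code reading station. Stand it gently on the nest with its bore down over the centring plug, turn it until the middle of its label squarely faces the reader's window, then let go of it and press the green button fully to read the code. Leave it standing on the nest like that, do not knock the reader, and leave the other shafts and the oil bottle as they stand.

Things in the scene. Friction and masses are not known exactly. Their poses are not given: they have to be found in the camera images.
- coded_shaft: Grey steel hollow shaft standing on its foot, 120 mm tall, about 0.9 kg; the only one with a label. Tube 45 mm in diameter (bore 32 mm, through) above a 75 mm wide, 16 mm high ball bearing. Origin: centre of the underside; +z up the tube; label on its -x side. Grip across the tube above the label (its top edge is at 83 mm), at any angle; gripped, it turns with the gripper and slides on the nest.
- code (a point): Centre of the label: a white 34 x 34 mm label with a square black dot code, bent round the tube, 66 mm above the shaft's underside and 23 mm from its axis, on the shaft's -x side. Its outward normal is the shaft's -x axis. The keyway seen from above in the tube's mouth lies exactly opposite the label.
- read_station: Code reading station, fixed: an aluminium base plate 110 (x) x 325 (y) x 10 mm with reader, nest and button box in one row along its y axis. Origin: on the bench straight below the nest's centre. +y points from the reader through the nest to the button box: the reader lies to -y of the nest, the button 122 mm to +y.
- nest (a point): Centre of the nest's seat, where the shaft's underside comes to rest: 18 mm above the bench, a steel disc 88 mm in diameter. A dark plug stands in its middle: 27 mm in diameter up to 7 mm above the seat, then tapering to 18 mm at its flat tip, 13 mm up. The bore fits over it with about 1.2 mm play all round; started within 4 mm of centre it slides down the taper. Axes as the station's.
- reader_window (a point): Centre of the reader's window (dark, with a round lens and eight red lamps), 105 mm to the station's -y from the nest's axis and 84 mm above the bench, level with the label of a seated shaft. It looks along the station's +y.
- code_reader: The reader: grey box 52 x 60 x 56 mm on a post, its top 112 mm above the bench; fixed to the station and not to be struck. Origin and axes are the station's, not the box's centre.
- read_button (a joint): Travel of the green push button, in m: 0 up, 0.006 fully down. Pressed straight down against a spring (1.5 N to start, 5 N at full travel), it springs back up.
- read_button_top (a point): Centre of the top of the green button, a 30 mm diameter cap on a grey box on the station, 122 mm to the station's +y of the nest; its top lies about 76 mm above the bench when up.
- plain_shaft_a: Shaft of the same shape with no label, standing loose on the bench. Origin: centre of the underside. Leave it.
- plain_shaft_b: Another shaft with no label, standing loose. Origin: centre of the underside. Leave it.
- oil_bottle: Yellow plastic oiler with a red spout, 48 mm diameter, 161 mm tall, standing loose. Origin: centre of the underside. Leave it.
- tool_tin: Grey tin box 115 x 190 mm on the bench in front of the station, with its lid standing open, up to 145 mm high: a fixed obstacle for low moves. Origin: on the bench under its middle. (The other tall fixed thing is the green press behind the station, at world x 0.73 to 0.93, y -0.2 to 0.0, over 0.4 m high: swing the arm round clear of it.)
Not all that is in view belongs to the job. Leave any purple look-alike of the coded_shaft alone.

How it is judged:
By the outcome, as a careful person would: the job done as asked, in the order asked, and still so for the second after the job is handed in, with the robot touching nothing.
It also fails if it takes over 64 s, if anything falls off the work surface, if the arm or the gripper's body presses on something with over 40 N, if the wrist force passes 120 N, or if a joint passes its speed limit or range.

## Working session

There is one attempt and no reset: what is moved stays moved. The work goes in short steps, Python scripts to look and compute and a shell command to move; the robot and the scene stay as the last step left them, time stands still between calls to the robot, and variables do not carry over. Pictures are saved under pics/ and viewed, and the job is handed in when it is done.

```bash
mkdir -p pics; ls; cat > h.py <<'E'
import numpy as np, cv2
from rig import bot
def save(p,n): cv2.imwrite(f'pics/{n}.png',p['pixels'])
def cloud(p):
    K=p['K'];k1=p['k1'];h,w=p['depth'].shape
    u,v=np.meshgrid(np.arange(w),np.arange(h))
    pts=np.stack([u,v],-1).reshape(-1,1,2).astype(float)
    n=cv2.undistortPoints(pts,np.array(K,float),np.array([k1,0,0,0,0.])).reshape(h,w,2)
    d=p['depth']; c=np.stack([n[...,0]*d,-n[...,1]*d,-d,np.ones_like(d)],-1)
    W=c@np.linalg.inv(np.array(p['world_to_cam'])).T
    W=W[...,:3]; W[d==0]=np.nan
    return W
def proj(p,X):
    X=np.atleast_2d(X); c=(np.c_[X,np.ones(len(X))]@np.array(p['world_to_cam']).T)[:,:3]
    s=np.c_[c[:,0]/-c[:,2],-c[:,1]/-c[:,2]]; r2=(s**2).sum(1,keepdims=True); s=s*(1+p['k1']*r2)
    K=np.array(p['K']); return np.c_[K[0,0]*s[:,0]+K[0,2],K[1,1]*s[:,1]+K[1,2]]
E
python3 - <<'E'
from h import *
s=bot.read_state(); print({k:np.round(v,3).tolist() for k,v in s.items()})
for n in ['scene','top','wrist']:
    p=bot.capture(n); save(p,n+'0'); print(n,p['k1'],np.round(np.linalg.inv(p['world_to_cam'])[:3],3).tolist())
    np.savez(f'{n}0.npz',**p)
    if n!='wrist':
      for l in ['coded_shaft','read_station','code','read_button_top','oil_bottle','tool_tin']:
        for r in bot.regions_of(l,p):
            W=cloud(p)[r['region']]; print(n,l,round(r['p'],2),np.round(r['extent']).tolist(),np.round(np.nanmedian(W,0),3))
E
```

```text
pics
{'time_s': 0.0, 'joint_positions': [60.362, 30.28, 82.156, 0.0, 67.688, -10.225], 'qvel': [0.074, -0.009, 0.012, 0.074, -0.081, 0.038], 'tau': [-0.0, -44.004, -17.659, 0.063, 0.058, -0.0], 'position': [0.208, 0.589, 0.404], 'tcp_rot': [[-0.001, -0.943, 0.332], [-0.002, 0.332, 0.943], [-1.0, 0.0, -0.002]], 'force': [0.06, -0.289, -0.362], 'moment': [0.026, 0.009, -0.026], 'opening': 0.999}
scene -0.11173622774327856 [[0.765, 0.482, -0.427, 0.206], [-0.644, 0.568, -0.512, -0.339], [-0.004, 0.667, 0.745, 0.804]]
scene coded_shaft 0.82 [302.0, 231.0, 33.0, 60.0] [0.605 0.211 0.061]
scene coded_shaft 0.62 [240.0, 219.0, 35.0, 54.0] [0.522 0.325 0.074]
scene coded_shaft 0.58 [316.0, 352.0, 39.0, 62.0] [ 0.448 -0.029  0.055]
scene read_station 0.66 [396.0, 337.0, 146.0, 158.0] [ 0.593 -0.084  0.016]
scene code 0.87 [318.0, 351.0, 41.0, 61.0] [ 0.448 -0.029  0.056]
scene code 0.82 [304.0, 229.0, 28.0, 59.0] [0.606 0.211 0.052]
scene code 0.8 [239.0, 220.0, 36.0, 54.0] [0.523 0.325 0.074]
scene code 0.57 [267.0, 169.0, 22.0, 54.0] [0.669 0.422 0.07 ]
scene read_button_top 0.47 [357.0, 26
[... 381 characters left out ...]
83.0, 316.0, 34.0, 32.0] [ 0.458 -0.01   0.024]
top coded_shaft 0.68 [220.0, 286.0, 39.0, 36.0] [0.524 0.332 0.032]
top coded_shaft 0.64 [273.0, 244.0, 35.0, 33.0] [0.608 0.222 0.021]
top read_station 0.75 [404.0, 250.0, 159.0, 66.0] [ 0.603 -0.061  0.013]
top code 0.95 [384.0, 319.0, 38.0, 38.0] [ 0.456 -0.008  0.034]
top code 0.88 [276.0, 246.0, 32.0, 31.0] [0.609 0.221 0.022]
top code 0.85 [218.0, 285.0, 35.0, 33.0] [0.524 0.333 0.028]
top read_button_top 0.71 [348.0, 239.0, 10.0, 16.0] [0.622 0.069 0.075]
top oil_bottle 0.84 [257.0, 175.0, 22.0, 29.0] [0.753 0.252 0.091]
wrist -0.04610728339818012 [[0.331, -0.912, -0.241, 0.142], [0.944, 0.32, 0.085, 0.612], [-0.0, -0.255, 0.967, 0.385]]
```

View pics/scene0.png

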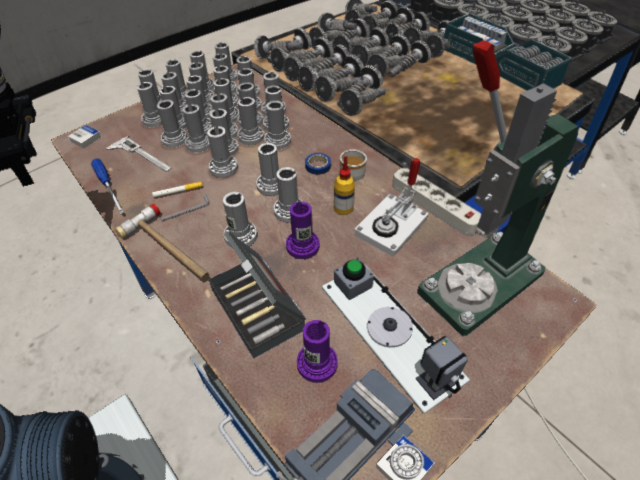

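View pics/top0.png

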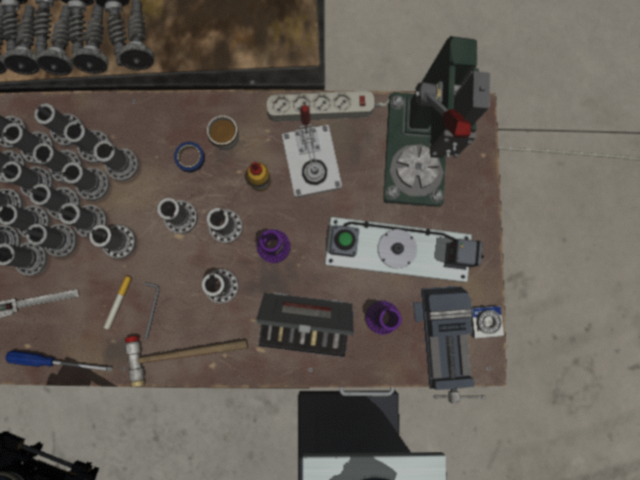

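View pics/wrist0.png

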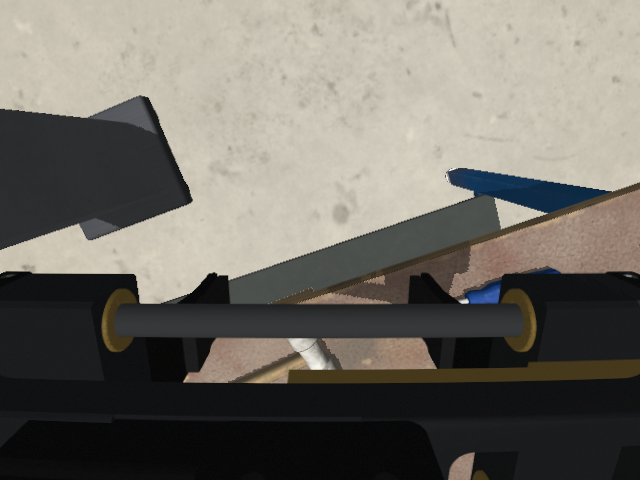

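```bash
python3 - <<'E'
import cv2,numpy as np
a=cv2.imread('pics/scene0.png');b=cv2.imread('pics/top0.png')
f=lambda i,x,y,w,h,s:cv2.resize(i[y:y+h,x:x+w],None,fx=s,fy=s,interpolation=cv2.INTER_CUBIC)
cs=[f(a,c-40,r-40,80,80,3.2) for c,r in[(302,231),(240,219),(316,352)]]
ct=[f(b,c-30,r-30,60,60,256/60) for c,r in[(273,244),(220,286),(383,316)]]
ct=[cv2.resize(x,(256,256)) for x in ct];cs=[cv2.resize(x,(256,256)) for x in cs]
cv2.imwrite('pics/crops0.png',np.vstack([np.hstack(cs),np.hstack(ct)]))
E
```

```text
(no output)
```

View pics/crops0.png

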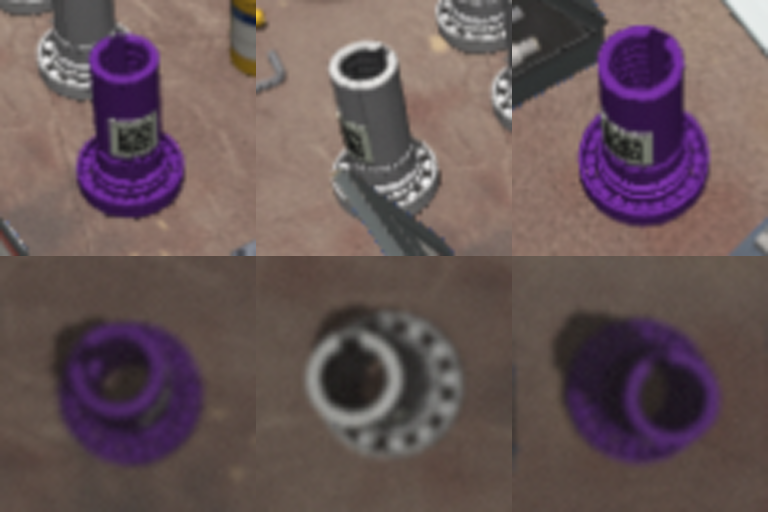

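Candidates by pixel (scene): the purple look-alikes at (302,231) and (316,352), which are out; the plain grey shafts at (287,190) and (267,167); and the grey shaft at (238,219). The crop shows a white code label on the grey one at (238,219), partly behind the tin's lid, with its keyway towards +x. I choose that one.

```bash
cat >> h.py <<'E'
from scipy.optimize import least_squares
def circ(P,r=None):
    x0=P[:,:2].mean(0)
    if r is None:
        f=lambda q:np.hypot(P[:,0]-q[0],P[:,1]-q[1])-q[2]; q=least_squares(f,[*x0,.03],loss='soft_l1',f_scale=.001).x
    else:
        f=lambda q:np.hypot(P[:,0]-q[0],P[:,1]-q[1])-r; q=least_squares(f,x0,loss='soft_l1',f_scale=.001).x
    return q,np.abs(f(q)).mean()
def near(W,c,r,z0,z1):
    with np.errstate(invalid='ignore'): return W[(np.hypot(W[...,0]-c[0],W[...,1]-c[1])<r)&(W[...,2]>z0)&(W[...,2]<z1)]
E
python3 - <<'E'
from h import *
for n in ['scene','top']:
    p=dict(np.load(n+'0.npz')); W=cloud(p)
    print(n,'bench',[np.round(np.nanmedian(near(W,c,.03,-.02,.02)[:,2]),4) for c in [(.45,.4),(.5,.08),(.68,.12)]])
    for nm,c in dict(shaft=(.528,.33),b=(.63,.31),a=(.66,.42)).items():
        P=near(W,c,.035,.03,.112); 
        P=P[(np.hypot(*(P[:,:2]-np.array(c)).T)<.045)]
        top=near(W,c,.05,.112,.13)
        print(nm,len(P),circ(P[P[:,2]>.03],.0225) if len(P) else 0,'top',len(top),circ(top), top[:,2].mean() if len(top) else 0)
    B=near(W,(.622,.068),.05,.066,.085); print('button',len(B),B.mean(0),circ(B))
    N=near(W,(.61,-.055),.06,.0145,.024); print('nestdisc',len(N),N.mean(0),np.median(N,0))
    N=near(W,(.61,-.055),.03,.024,.036); print('plug',len(N),N.mean(0))
    L=near(W,(.46,.19),.14,.08,.155);print('lid',len(L),L.min(0),L.max(0))
    L=L[L[:,2]>.12];print('lidtop',L[L[:,1].argmin()],L[L[:,1].argmax()])
E
python3 - <<'E'
import cv2,numpy as np
b=cv2.imread('pics/top0.png');a=cv2.imread('pics/scene0.png')
cv2.imwrite('pics/st0.png',np.vstack([cv2.resize(b[205:295,315:495],None,fx=4,fy=3.2,interpolation=2)[:290,:720],cv2.resize(a[250:415,310:475],(720,300),interpolation=2)]))
E
```

```text
scene bench [np.float64(0.0005), np.float64(0.0012), np.float64(0.0009)]
shaft 653 (array([0.5256753 , 0.34136504]), np.float64(0.001444778845742737)) top 230 (array([0.5252856 , 0.33956165, 0.02005988]), np.float64(0.0017411523053927236)) 0.11874114635820626
b 416 (array([0.66144384, 0.33487595]), np.float64(0.0009415935684995212)) top 123 (array([0.66001792, 0.33238317, 0.01937833]), np.float64(0.0015297663671187513)) 0.11860078335325473
a 451 (array([0.68118417, 0.43694272]), np.float64(0.0011758838707045059)) top 166 (array([0.67949378, 0.4340215 , 0.019692  ]), np.float64(0.0017160693476532792)) 0.1181462068612612
button 296 [0.62185103 0.06578649 0.07247235] (array([0.6236658 , 0.06771489, 0.01373127]), np.float64(0.004054620561093594))
nestdisc 1397 [ 0.61124351 -0.05461807  0.01885365] [ 0.61020612 -0.05615508  0.01887517]
plug 142 [ 0.60648902 -0.05306528  0.02977582]
lid 1500 [0.42587447 0.05458299 0.08006733] [0.59852277 0.25118196 0.14746156]
lidtop [0.4424074  0.05658235 0.12348151] [0.4666094  0.25118196 0.12709755]
top bench [np.float64(-0.0012), np.float64(-0.0015), n
[... 293 characters left out ...]
rray([0.65857287, 0.33214456, 0.01874005]), np.float64(0.001618473644795433)) 0.11883314782709331
a 249 (array([0.67921652, 0.43701626]), np.float64(0.0008898137417495485)) top 196 (array([0.67833017, 0.43543799, 0.01919135]), np.float64(0.0017336973058041457)) 0.11870124668067213
button 228 [0.62328191 0.06824861 0.07254956] (array([0.62337855, 0.06828596, 0.01280922]), np.float64(0.004279663531658582))
nestdisc 1062 [ 0.61207316 -0.05107607  0.01768123] [ 0.61285462 -0.05029745  0.01746333]
plug 105 [ 0.6080298  -0.05063582  0.02917698]
lid 2227 [0.42395082 0.05615104 0.08001217] [0.5983609  0.25017167 0.1478286 ]
lidtop [0.43379555 0.05938311 0.13893772] [0.45732858 0.25017167 0.13965978]
```

View pics/st0.png

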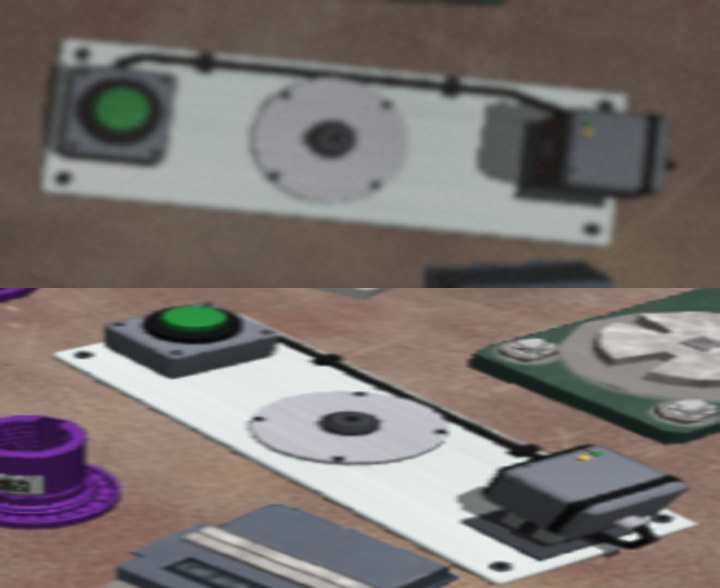

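```bash
cat >> h.py <<'E'
def onplane(p,uv,z):
    n=cv2.undistortPoints(np.array(uv,float).reshape(-1,1,2),np.array(p['K'],float),np.array([p['k1'],0,0,0,0.])).reshape(-1,2)
    T=np.linalg.inv(np.array(p['world_to_cam'])); d=np.c_[n[:,0],-n[:,1],-np.ones(len(n))]@T[:3,:3].T
    return T[:3,3]+d*((z-T[2,3])/d[:,2])[:,None]
E
python3 - <<'E'
from h import *
for n in ['scene','top']:
    p=dict(np.load(n+'0.npz')); W=cloud(p); im=p['pixels'].astype(int)
    g=(im[...,1]>im[...,2]+40)&(im[...,1]>im[...,0]+20)&(np.hypot(W[...,0]-.622,W[...,1]-.068)<.04)
    v,u=np.nonzero(g); print(n,'green',g.sum(),np.nanmedian(W[g],0), onplane(p,[[u.mean(),v.mean()]],.073))
    # plate: bright, z~0.01
    s=(im.min(-1)>(110 if n=='top' else 150))&(abs(W[...,2]-.010)<.006)&(np.hypot(W[...,0]-.605,W[...,1]+.05)<.2)
    k=cv2.connectedComponents(s.astype(np.uint8))
    P=W[s]; 
    v,u=np.nonzero(s); Q=onplane(p,np.c_[u,v],.010)[:,:2].astype(np.float32)
    for _ in range(3):
        r=cv2.minAreaRect((Q*1000)); 
        break
    print('plate',s.sum(),r)
    # tip disc of plug : dark & z>.024
    d=(W[...,2]>.024)&(W[...,2]<.036)&(np.hypot(W[...,0]-.609,W[...,1]+.053)<.02); v,u=np.nonzero(d); print('plug',len(u),onplane(p,[[u.mean(),v.mean()]],.027),np.nanmean(W[d],0))
    # nest disc outline: grey, plane .018
    m=(W[...,2]>.0145)&(W[...,2]<.04)&(np.hypot(W[...,0]-.609,W[...,1]+.053)<.06); m=cv2.morphologyEx(m.astype(np.uint8),cv2.MORPH_OPEN,np.ones((3,3)))
    c=max(cv2.findContours(m,0,1)[0],key=len).reshape(-1,2); q=onplane(p,c,.018); print('disc',circ(q,.044))
    vis=p['pixels'].copy(); vis[m>0]=(0,0,255); cv2.imwrite(f'pics/disc_{n}.png',vis[200:420,300:500])
E
```

```text
scene green 159 [0.62277234 0.06704399 0.07680108] [[0.62484487 0.06948423 0.073     ]]
plate 3850 ((608.870849609375, -57.08168029785156), (324.8204650878906, 109.65605163574219), 83.12567138671875)
plug 142 [[ 0.60790998 -0.05205832  0.027     ]] [ 0.60648902 -0.05306528  0.02977582]
disc (array([ 0.6116655 , -0.05289004]), np.float64(0.002633245558540229))
top green 119 [0.62198392 0.06924424 0.07537288] [[0.62284414 0.06846609 0.073     ]]
plate 3580 ((638.6888427734375, -60.1898193359375), (323.24072265625, 174.15135192871094), 82.42903900146484)
plug 105 [[ 0.60825419 -0.0510223   0.027     ]] [ 0.6080298  -0.05063582  0.02917698]
disc (array([ 0.61038877, -0.04912772]), np.float64(0.005089657593743709))
```

```bash
R='x'; python3 -m crank '[{"offset":[0,-0.02,-0.007],"spin":0},{"offset":[-0.002,-0.04,-0.014],"spin":0},{"offset":[-0.002,-0.04,-0.014],"spin":0},{"offset":[-0.002,-0.04,-0.014],"spin":0},{"offset":[-0.002,-0.04,-0.014],"spin":0},{"offset":[-0.002,-0.04,-0.014],"spin":0},{"offset":[-0.002,-0.04,-0.014],"spin":0},{"offset":[-0.002,-0.04,-0.014],"spin":0},{"offset":[-0.002,-0.04,-0.013],"spin":0},{"offset":[0,-0.03,-0.008],"spin":0},{"offset":[0,-0.012,-0.004],"spin":0}]' 0.087
python3 -m crank '[{"offset":[0,0,0],"spin":0.14},{"offset":[0,0,0],"spin":0.14},{"offset":[0,0,0],"spin":0.14},{"offset":[0,0,0],"spin":0.14},{"offset":[0,0,0],"spin":0.14},{"offset":[0,0,0],"spin":0.14},{"offset":[0,0,0],"spin":0.14},{"offset":[0,0,0],"spin":0.14},{"offset":[0,0,0],"spin":0.14},{"offset":[0,0,0],"spin":0.14},{"offset":[0,0,0],"spin":0.14},{"offset":[0,0,0],"spin":0.14}]'
python3 - <<'E'
from h import *
s=bot.read_state(); print(s['joint_positions'],s['position'],s['tcp_rot'])
p=bot.capture('wrist'); save(p,'w1'); np.savez('w1.npz',**p)
E
```

```text
time_s: 1.85
position: [0.5273, 0.3379, 0.4209]
tcp_rot: [[0.002, -0.942, 0.335], [0.0, 0.335, 0.942], [-1.0, -0.002, 0.001]]
force: [0.3, -0.2, 0.3]
opening: 0.998
time_s: 3.05
position: [0.5238, 0.3406, 0.4206]
tcp_rot: [[-0.001, 0.437, 0.899], [0.0, 0.899, -0.437], [-1.0, -0.0, -0.001]]
force: [-0.9, -0.2, -0.7]
opening: 0.999
[2.27967159e+01 2.92642619e+01 8.10966465e+01 3.57975368e-02
 6.96950550e+01 4.87251815e+01] [0.52377926 0.34062497 0.42063806] [[-1.12742566e-03  4.37443689e-01  8.99245099e-01]
 [ 1.61760499e-04  8.99245738e-01 -4.37443797e-01]
 [-9.99999351e-01 -3.47723028e-04 -1.08459383e-03]]
```

View pics/w1.png

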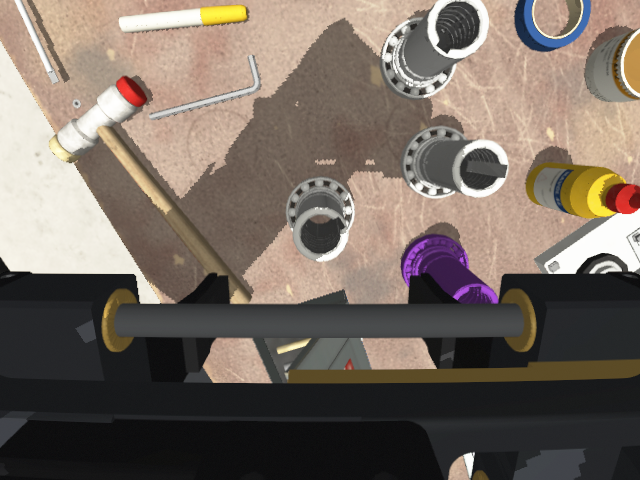

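```bash
python3 - <<'E'
from h import *
p=dict(np.load('w1.npz')); W=cloud(p)
T=near(W,(.525,.34),.05,.112,.13); print('bench',np.nanmedian(near(W,(.5,.42),.02,-.02,.02)[:,2]),len(T),circ(T),T[:,2].mean())
P=near(W,(.525,.34),.05,.03,.112); print(circ(P[np.hypot(P[:,0]-.525,P[:,1]-.34)<.03],.0225))
m=((W[...,2]>.114)&(W[...,2]<.125)&(np.hypot(W[...,0]-.525,W[...,1]-.34)<.05)).astype(np.uint8)
c=max(cv2.findContours(m,0,1)[0],key=len).reshape(-1,2); q=onplane(p,c,.12); print('outer',circ(q,.0225),circ(q))
c0=circ(q,.0225)[0]
# rim mean radius by angle
v,u=np.nonzero(m); Q=onplane(p,np.c_[u,v],.12)[:,:2]-c0; a=np.degrees(np.arctan2(Q[:,1],Q[:,0])); r=np.hypot(*Q.T)
for k in range(-180,180,15):
    s=(a>=k)&(a<k+15); print(k,s.sum(),np.round(r[s].min()*1000,1) if s.any() else '',end='|')
im=p['pixels']; cv2.imwrite('pics/w1c.png',cv2.resize(im[165:275,265:375],None,fx=5,fy=5,interpolation=2))
E
```

```text
bench -0.0002221804076066869 1279 (array([0.52571025, 0.34125278, 0.01941446]), np.float64(0.001738902372157939)) 0.11954455886069426
(array([0.52494158, 0.34674167]), np.float64(0.0027734467739551))
outer (array([0.52528295, 0.34080845]), np.float64(0.00028674814262949987)) (array([0.52528399, 0.34080948, 0.02228636]), np.float64(0.000252654542304535))
-180 53 15.5|-165 55 15.4|-150 55 14.9|-135 59 14.8|-120 56 14.6|-105 57 15.0|-90 53 15.3|-75 55 15.4|-60 54 15.4|-45 49 15.7|-30 52 16.0|-15 32 16.4|0 22 20.2|15 40 15.8|30 57 15.6|45 60 15.8|60 55 15.9|75 59 15.8|90 55 15.9|105 54 15.7|120 52 16.0|135 47 16.1|150 52 15.6|165 51 15.5|
```

View pics/w1c.png

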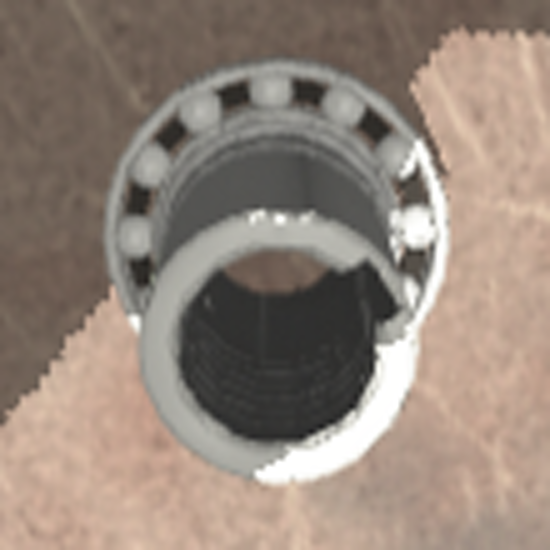

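```bash
python3 - <<'E'
from h import *
p=dict(np.load('w1.npz')); W=cloud(p); c0=np.array([.52528,.34081])
for r in [.017,.018,.019]:
    A=np.radians(np.arange(-60,80,1.)); X=np.c_[c0[0]+r*np.cos(A),c0[1]+r*np.sin(A),np.full(len(A),.1195)]
    uv=proj(p,X); z=cv2.remap(W[...,2].astype(np.float32),uv[:,0].astype(np.float32),uv[:,1].astype(np.float32),cv2.INTER_NEAREST)
    bad=~(z>.112); print(r,np.degrees(A[bad]).round().tolist())
E
```

```text
Traceback (most recent call last):
IndexError: too many indices for array: array is 1-dimensional, but 2 were indexed
```

```bash
python3 - <<'E'
from h import *
p=dict(np.load('w1.npz')); W=cloud(p); c0=np.array([.52528,.34081])
for r in [.017,.018,.019]:
    A=np.radians(np.arange(-60,80,1.)); X=np.c_[c0[0]+r*np.cos(A),c0[1]+r*np.sin(A),np.full(len(A),.1195)]
    uv=proj(p,X); z=cv2.remap(W[...,2].astype(np.float32),uv[:,0].astype(np.float32),uv[:,1].astype(np.float32),cv2.INTER_NEAREST).ravel()
    bad=~(z>.112); print(r,np.degrees(A[bad]).round().tolist())
E
```

```text
0.017 [-6.0, -5.0, -4.0, -3.0, -2.0, -1.0, 0.0, 1.0, 2.0, 3.0, 4.0, 5.0, 6.0, 7.0, 8.0, 9.0, 10.0, 11.0, 12.0, 13.0, 14.0, 15.0, 16.0, 17.0, 18.0, 19.0, 20.0, 21.0]
0.018 [-7.0, -6.0, -5.0, -4.0, -3.0, -2.0, -1.0, 0.0, 1.0, 2.0, 3.0, 4.0, 5.0, 6.0, 7.0, 8.0, 9.0, 10.0, 11.0, 12.0, 13.0, 14.0, 15.0, 16.0, 17.0, 18.0, 19.0, 20.0, 21.0]
0.019 [-5.0, -4.0, -3.0, -2.0, -1.0, 0.0, 1.0, 2.0, 3.0, 4.0, 5.0, 6.0, 7.0, 8.0, 9.0, 10.0, 11.0, 12.0, 13.0, 14.0, 15.0, 16.0, 17.0, 18.0, 19.0, 20.0]
```

```bash
python3 -m crank '[{"offset":[0.01,0.0006,0.0013],"spin":0},{"offset":[0.025,0,0],"spin":0},{"offset":[0.03,0,0],"spin":0},{"offset":[0.03,0,0],"spin":0},{"offset":[0.025,0,0],"spin":0},{"offset":[0.018,0,0],"spin":0},{"offset":[0.01,0,0],"spin":0},{"offset":[0.0046,0,0],"spin":0},{"offset":[0,0,0],"spin":0}]'
python3 -m crank '[{"offset":[0,0,0],"spin":0},{"offset":[0,0,0],"spin":0},{"offset":[0,0,0],"spin":0},{"offset":[0,0,0],"spin":0},{"offset":[0,0,0],"spin":0},{"offset":[0,0,0],"spin":0},{"offset":[0,0,0],"spin":0},{"offset":[0,0,0],"spin":0}]' 0.03
```

```text
time_s: 4.0
position: [0.5261, 0.34, 0.2678]
tcp_rot: [[-0.001, 0.432, 0.902], [-0.0, 0.902, -0.432], [-1.0, -0.0, -0.0]]
force: [-0.5, 0.2, 0.4]
opening: 1.001
time_s: 4.8
position: [0.5257, 0.3401, 0.2682]
tcp_rot: [[-0.001, 0.433, 0.901], [0.0, 0.901, -0.433], [-1.0, -0.0, -0.001]]
force: [-2.9, 1.8, 2.9]
opening: 0.51
```

```bash
python3 -m crank '[{"offset":[-0.004,0,0],"spin":0},{"offset":[-0.01,0,0],"spin":0},{"offset":[-0.02,0,0],"spin":0},{"offset":[-0.025,0,0],"spin":0},{"offset":[-0.025,0,0],"spin":0},{"offset":[-0.025,0,0],"spin":0},{"offset":[-0.025,0,0],"spin":0},{"offset":[-0.02,0,0],"spin":0},{"offset":[-0.015,0,0],"spin":0},{"offset":[-0.006,0,0],"spin":0},{"offset":[0,0,0],"spin":0}]'
python3 - <<'E'
from h import *
p=bot.capture('scene'); save(p,'s2')
E
```

```text
time_s: 5.9
position: [0.5262, 0.3397, 0.4436]
tcp_rot: [[0.001, 0.433, 0.901], [0.0, 0.901, -0.433], [-1.0, 0.0, 0.001]]
force: [0.8, 0.6, -7.4]
opening: 0.508
```

View pics/s2.png

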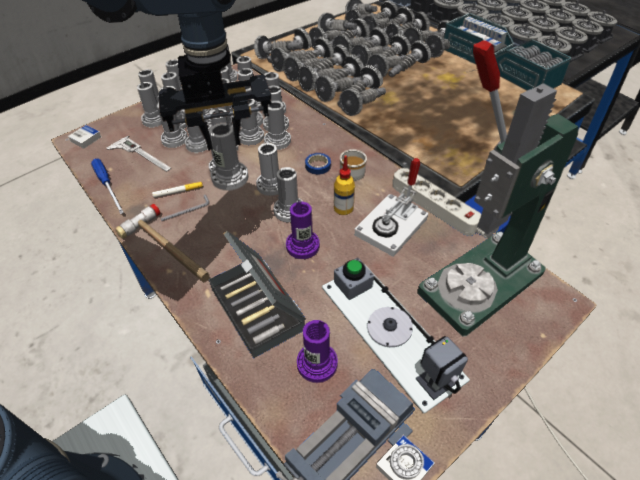

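```bash
python3 -m crank '[{"offset":[0,-0.011,0.006],"spin":0},{"offset":[0,-0.026,0.016],"spin":0},{"offset":[0,-0.037,0.022],"spin":0},{"offset":[0,-0.037,0.022],"spin":0},{"offset":[0,-0.037,0.022],"spin":0},{"offset":[0,-0.037,0.022],"spin":0},{"offset":[0,-0.037,0.022],"spin":0},{"offset":[0,-0.037,0.022],"spin":0},{"offset":[0,-0.037,0.022],"spin":0},{"offset":[0,-0.037,0.022],"spin":0},{"offset":[0,-0.037,0.022],"spin":0},{"offset":[0,-0.02,0.012],"spin":0}]'
python3 -m crank '[{"offset":[0,-0.013,0.008],"spin":0},{"offset":[0,-0.005,0.003],"spin":0},{"offset":[0,0,0],"spin":0}]'
python3 - <<'E'
from h import *
s=bot.read_state(); print(s['joint_positions'],s['position'],s['tcp_rot'])
p=bot.capture('wrist'); save(p,'w3'); np.savez('w3.npz',**p)
E
```

```text
time_s: 7.15
position: [0.5658, -0.1166, 0.4421]
tcp_rot: [[-0.002, 0.436, 0.9], [-0.003, 0.9, -0.436], [-1.0, -0.003, -0.0]]
force: [1.2, 1.0, -6.3]
opening: 0.51
time_s: 7.45
position: [0.5682, -0.1333, 0.4425]
tcp_rot: [[-0.001, 0.434, 0.901], [0.001, 0.901, -0.434], [-1.0, 0.0, -0.002]]
force: [-0.3, 0.5, -7.7]
opening: 0.507
[-2.41740097e+01  2.46551106e+01  8.56261781e+01  1.60013241e-02
  6.98164307e+01  1.53046982e+00] [ 0.56816722 -0.13332963  0.44253257] [[-1.44860572e-03  4.33816711e-01  9.00999980e-01]
 [ 9.37562043e-04  9.01001118e-01 -4.33815751e-01]
 [-9.99998511e-01  2.16315401e-04 -1.71192546e-03]]
```

View pics/w3.png

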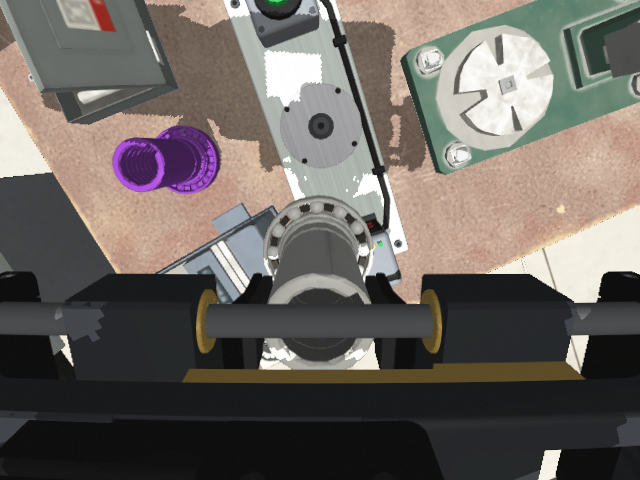

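```bash
python3 - <<'E'
from h import *
p=dict(np.load('w3.npz')); W=cloud(p); im=p['pixels']; g=cv2.cvtColor(im,6).astype(int)
c=(.608,-.052)
P=near(W,c,.012,.027,.036); print('tip',len(P),P.mean(0))
m=(W[...,2]>.025)&(W[...,2]<.036)&(np.hypot(W[...,0]-c[0],W[...,1]-c[1])<.02)
q=max(cv2.findContours(m.astype(np.uint8),0,1)[0],key=len).reshape(-1,2)
print('plug z>.025 contour',circ(onplane(p,q,.026)))
m=(W[...,2]>.0145)&(W[...,2]<.04)&(np.hypot(W[...,0]-c[0],W[...,1]-c[1])<.06)
m=cv2.morphologyEx(m.astype(np.uint8),cv2.MORPH_OPEN,np.ones((3,3)))
q=max(cv2.findContours(m,0,1)[0],key=len).reshape(-1,2)
print('disc',circ(onplane(p,q,.018)),circ(onplane(p,q,.018),.044))
d=(g<75)&(np.hypot(W[...,0]-c[0],W[...,1]-c[1])<.022); v,u=np.nonzero(d)
q=max(cv2.findContours(d.astype(np.uint8),0,1)[0],key=len).reshape(-1,2); print('dark',d.sum(),circ(onplane(p,q,.024)))
I=im.astype(int); gr=(I[...,1]>I[...,2]+40)&(I[...,1]>I[...,0]+20)&(np.hypot(W[...,0]-.622,W[...,1]-.068)<.04)
v,u=np.nonzero(gr); print('green',gr.sum(),circ(W[gr]),np.nanmean(W[gr],0),v.min())
# plate points
s=(abs(W[...,2]-.010)<.004)&(np.hypot(W[...,0]-.605,W[...,1]+.05)<.2)
Q=W[s][:,:2]
yaw=np.radians(-7); 
for yd in [-8,-7.5,-7,-6.5,-6]:
    a=np.radians(yd); X=(Q-np.array(c))@np.array([np.cos(a),np.sin(a)]); Y=(Q-np.array(c))@np.array([-np.sin(a),np.cos(a)])
    e=[]
    for sgn in (1,-1):
        b=[]
        for y0 in np.arange(-.06,.06,.01):
            k=(Y>y0)&(Y<y0+.01); 
            b.append(np.percentile(sgn*X[k],99) if k.sum()>20 else np.nan)
        e.append(np.round(np.array(b)*1000,1).tolist())
    if yd==-7: print(e)
    print(yd,[np.polyfit(np.arange(12)[~np.isnan(b)],np.array(b)[~np.isnan(b)],1).round(2).tolist() for b in map(np.array,e)])
# held shaft bearing
t=np.array([.56817,-.13333]); B=near(W,t,.05,.18,.2); print('foot',len(B),B[:,2].max(),np.percentile(B[:,2],[5,50,95]))
m=((W[...,2]>.175)&(W[...,2]<.2)&(np.hypot(W[...,0]-t[0],W[...,1]-t[1])<.05))
q=max(cv2.findContours(m.astype(np.uint8),0,1)[0],key=len).reshape(-1,2); q=onplane(p,q,.1915)
r=np.hypot(*(q[:,:2]-t).T); q=q[r>.033]; print('footc',len(q),circ(q),circ(q,.0375))
E
```

```text
tip 401 [ 0.60812249 -0.05236363  0.03081691]
plug z>.025 contour (array([ 0.60867401, -0.05298904,  0.01298735]), np.float64(0.0003155555335736498))
disc (array([ 0.61188701, -0.05298199,  0.04524125]), np.float64(0.003080036031100286)) (array([ 0.61119243, -0.05303938]), np.float64(0.003205589461662074))
dark 492 (array([ 0.60889104, -0.05285312,  0.01258262]), np.float64(0.0002410686315868272))
green 110 (array([ -59.75318264, -130.74936776,  144.06460161]), np.float64(0.0007320218978138242)) [0.6178962  0.05566889 0.07295818] 0
-8 [[-4.0, 120.3], [1.87, 117.47]]
-7.5 [[-3.93, 119.81], [1.26, 119.82]]
[[108.6, 108.2, 107.6, 107.4, 106.7, 106.5, 106.1, 106.1, 105.4, 105.2, 55.3, 54.6], [146.1, 52.4, 53.4, 143.2, 179.1, 183.6, 132.0, 129.5, 130.9, 139.2, 167.3, 52.6]]
-7 [[-3.84, 119.28], [1.2, 119.15]]
-6.5 [[-3.76, 118.77], [1.74, 112.8]]
-6 [[-3.65, 118.2], [6.5, 91.05]]
foot 3715 0.19996965157478586 [0.18325416 0.19006707 0.19842568]
footc 230 (array([ 0.56833722, -0.13195002,  0.03676759]), np.float64(0.0004287127772069351)) (array([ 0.56802998, -0.13256641]), np.float64(0.0006570697426203884))
```

```bash
python3 - <<'E'
from h import *
c=np.array([.6086,-.0528])
for n in ['w3','top0','scene0']:
    p=dict(np.load(n+'.npz')); I=p['pixels'].astype(np.float32); rb=(I[...,2]-I[...,0])/(I.sum(-1)+1)
    for a0 in [-7]:
        a=np.radians(a0); ex=np.array([np.cos(a),np.sin(a)]); ey=np.array([-np.sin(a),np.cos(a)])
        for sgn in (1,-1):
            pts=[]
            for y in np.arange(-.13,.15,.004):
                x=np.arange(.045,.066,.0005); X=c+y*ey+sgn*x[:,None]*ex
                uv=proj(p,np.c_[X,np.full(len(x),.010)]).astype(np.float32)
                if (uv.min()<2) or (uv[:,1].max()>260 and n=='w3') : continue
                s=cv2.remap(rb,uv[:,0].copy(),uv[:,1].copy(),cv2.INTER_LINEAR).ravel()
                d=np.diff(cv2.GaussianBlur(s[None],(9,1),2).ravel()); 
                if d.max()>.006: pts.append((y,x[d.argmax()]))
            P=np.array(pts)
            if len(P)<6: print(n,sgn,'few');continue
            f=least_squares(lambda q:q[0]+q[1]*P[:,0]-P[:,1],[.055,0],loss='soft_l1',f_scale=.0007).x
            print(n,sgn,len(P),'off mm',f[0]*1000,'yaw',a0-sgn*np.degrees(f[1]))
E
```

```text
w3 1 60 off mm 54.82243529150015 yaw -6.858714837879975
w3 -1 55 off mm 54.28462590786586 yaw -6.846336535889297
top0 1 67 off mm 54.81647751604215 yaw -6.922762490322263
top0 -1 70 off mm 56.96895785990036 yaw -6.9690152848417
scene0 1 57 off mm 55.754491069503125 yaw -6.860889709259348
scene0 -1 70 off mm 55.7849216962777 yaw -6.928381041227439
```

```bash
python3 -m crank '[{"offset":[0,0.01,0],"spin":0},{"offset":[0,0.025,0],"spin":0},{"offset":[0,0.03,0.0016],"spin":0},{"offset":[0,0.02,0],"spin":0},{"offset":[0,0.005,0],"spin":0},{"offset":[0,0,0],"spin":0}]'
python3 -m crank '[{"offset":[0,0,0],"spin":-0.06},{"offset":[0,0,0],"spin":-0.11},{"offset":[0,0,0],"spin":-0.13},{"offset":[0,0,0],"spin":-0.13},{"offset":[0,0,0],"spin":-0.13},{"offset":[0,0,0],"spin":-0.13},{"offset":[0,0,0],"spin":-0.13},{"offset":[0,0,0],"spin":-0.13},{"offset":[0,0,0],"spin":-0.13},{"offset":[0,0,0],"spin":-0.13},{"offset":[0,0,0],"spin":-0.08},{"offset":[0,0,0],"spin":-0.033}]'
python3 -m crank '[{"offset":[0,0,0],"spin":0},{"offset":[0,0,0],"spin":0}]'
python3 - <<'E'
from h import *
s=bot.read_state(); print(s['joint_positions'].round(2),s['position'],np.degrees(np.arctan2(s['tcp_rot'][1][2],s['tcp_rot'][0][2])))
p=bot.capture('scene'); save(p,'s4'); np.savez('s4.npz',**p)
p=bot.capture('wrist'); save(p,'w4'); np.savez('w4.npz',**p)
E
```

```text
time_s: 8.1
position: [0.6089, -0.0503, 0.443]
tcp_rot: [[-0.001, 0.43, 0.903], [0.0, 0.903, -0.43], [-1.0, -0.0, -0.001]]
force: [0.1, -0.7, -7.7]
opening: 0.513
time_s: 9.3
position: [0.6083, -0.0532, 0.4431]
tcp_rot: [[-0.001, -0.769, 0.64], [-0.0, 0.64, 0.769], [-1.0, 0.0, -0.001]]
force: [0.1, -0.1, -7.7]
opening: 0.511
time_s: 9.5
position: [0.6086, -0.053, 0.4431]
tcp_rot: [[-0.0, -0.767, 0.642], [-0.0, 0.642, 0.767], [-1.0, 0.0, -0.0]]
force: [-0.4, 0.5, -6.8]
opening: 0.51
[-1.545e+01  2.684e+01  8.165e+01 -2.000e-02  7.153e+01 -6.550e+01] [ 0.60857019 -0.05304791  0.44314166] 50.0635583515132
```

View pics/s4.png

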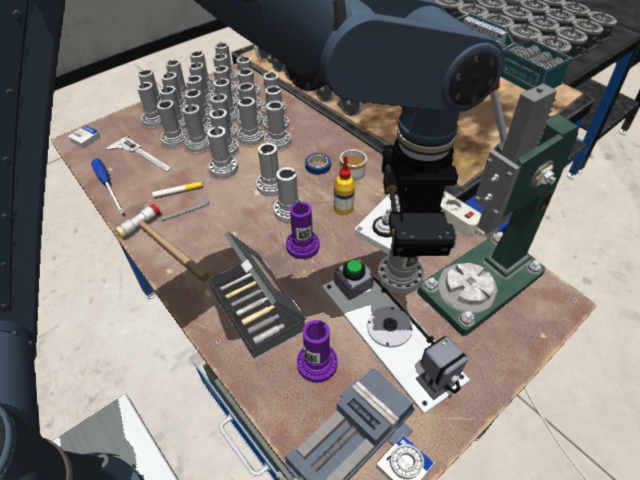

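View pics/w4.png

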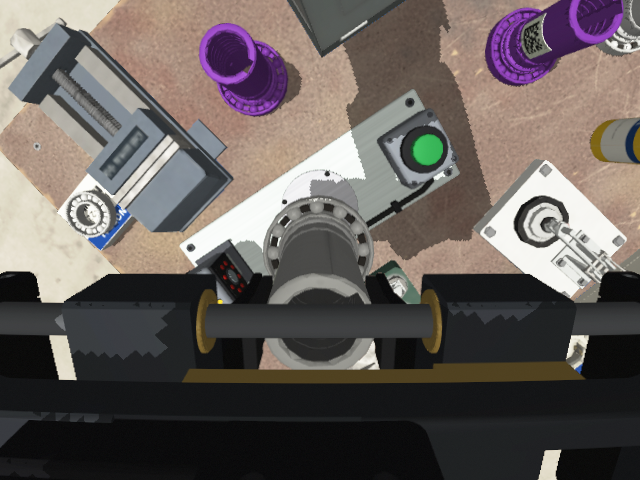

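```bash
python3 - <<'E'
from h import *
p=dict(np.load('w4.npz')); W=cloud(p); I=p['pixels'].astype(int)
gr=(I[...,1]>I[...,2]+40)&(I[...,1]>I[...,0]+20)&(np.hypot(W[...,0]-.622,W[...,1]-.068)<.04)
q=max(cv2.findContours(gr.astype(np.uint8),0,1)[0],key=len).reshape(-1,2)
print('green',gr.sum(),circ(onplane(p,q,.074)),np.nanmedian(W[gr],0), 'pred',[.6087+.122*.1201,-.0528+.122*.9928])
E
python3 -m crank '[{"offset":[0.008,0,0],"spin":0},{"offset":[0.018,0,0],"spin":0},{"offset":[0.022,0,0],"spin":0},{"offset":[0.022,0,0],"spin":0},{"offset":[0.022,0,0],"spin":0},{"offset":[0.018,0,0],"spin":0},{"offset":[0.012,0,0],"spin":0},{"offset":[0.008,0,0],"spin":0},{"offset":[0.004,0,0],"spin":0},{"offset":[0,0,0],"spin":0},{"offset":[0,0,0],"spin":0}]'
python3 - <<'E'
from h import *
s=bot.read_state(); print(s['position'],np.degrees(np.arctan2(s['tcp_rot'][1][2],s['tcp_rot'][0][2])))
p=bot.capture('scene'); np.savez('s5.npz',**p); im=p['pixels']; cv2.imwrite('pics/s5.png',cv2.resize(im[190:400,310:510],None,fx=2.8,fy=2.8,interpolation=2))
E
```

```text
green 805 (array([0.62296041, 0.06779353, 0.01463754]), np.float64(0.000339365249438672)) [0.62230793 0.06736553 0.07632009] pred [0.6233522, 0.0683216]
time_s: 10.7
position: [0.6093, -0.0528, 0.3099]
tcp_rot: [[0.002, -0.768, 0.641], [-0.0, 0.641, 0.768], [-1.0, -0.002, 0.001]]
force: [0.8, -0.4, -7.7]
opening: 0.51
[ 0.60928747 -0.05278556  0.30992989] 50.13414919008132
```

View pics/s5.png

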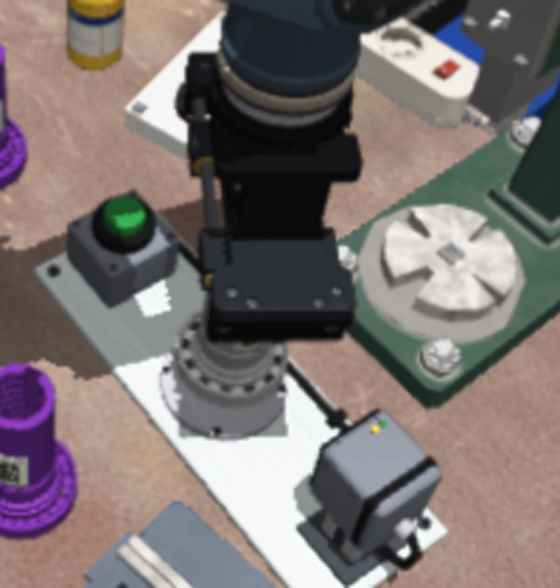

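```bash
python3 -m crank '[{"offset":[0.002,0,0],"spin":0},{"offset":[0.003,0,0],"spin":0},{"offset":[0.003,0,0],"spin":0},{"offset":[0.003,0,0],"spin":0},{"offset":[0.002,0,0],"spin":0},{"offset":[0,0,0],"spin":0}]'
python3 -m crank '[{"offset":[0.001,0,0],"spin":0},{"offset":[0.0015,0,0],"spin":0},{"offset":[0.001,0,0],"spin":0},{"offset":[0.001,0,0],"spin":0},{"offset":[0.001,0,0],"spin":0},{"offset":[0,0,0],"spin":0}]'
```

```text
time_s: 11.35
position: [0.6087, -0.0527, 0.2956]
tcp_rot: [[-0.001, -0.768, 0.641], [0.0, 0.641, 0.768], [-1.0, 0.001, -0.0]]
force: [-0.1, 0.4, -8.0]
opening: 0.511
time_s: 11.95
position: [0.6089, -0.0527, 0.2905]
tcp_rot: [[-0.0, -0.768, 0.641], [0.0, 0.641, 0.768], [-1.0, 0.0, -0.0]]
force: [0.2, 0.7, -7.6]
opening: 0.509
```

```bash
python3 -m crank '[{"offset":[0.001,0,0],"spin":0},{"offset":[0.001,0,0],"spin":0},{"offset":[0.001,0,0],"spin":0},{"offset":[0,0,0],"spin":0}]'
python3 -m crank '[{"offset":[0.0005,0,0],"spin":0},{"offset":[0.0005,0,0],"spin":0},{"offset":[0.0003,0,0],"spin":0},{"offset":[0,0,0],"spin":0}]'
```

```text
time_s: 12.35
position: [0.6088, -0.0527, 0.2875]
tcp_rot: [[-0.0, -0.768, 0.641], [0.0, 0.641, 0.768], [-1.0, 0.0, -0.0]]
force: [-0.6, -0.1, -7.7]
opening: 0.513
time_s: 12.75
position: [0.6089, -0.0527, 0.2864]
tcp_rot: [[0.0, -0.768, 0.641], [-0.0, 0.641, 0.768], [-1.0, -0.0, 0.0]]
force: [-0.1, 0.0, -8.3]
opening: 0.511
```

```bash
python3 -m crank '[{"offset":[0.0004,0,0],"spin":0},{"offset":[0.0004,0,0],"spin":0},{"offset":[0,0,0],"spin":0}]'
python3 -m crank '[{"offset":[0.0004,0,0],"spin":0},{"offset":[0.0004,0,0],"spin":0},{"offset":[0,0,0],"spin":0}]'
```

```text
time_s: 13.05
position: [0.6091, -0.0529, 0.2862]
tcp_rot: [[0.001, -0.768, 0.641], [-0.001, 0.641, 0.768], [-1.0, -0.001, 0.0]]
force: [-1.1, -0.8, -1.9]
opening: 0.512
time_s: 13.35
position: [0.6091, -0.053, 0.2862]
tcp_rot: [[0.001, -0.768, 0.641], [-0.001, 0.641, 0.768], [-1.0, -0.002, 0.0]]
force: [-3.3, -1.8, 4.7]
opening: 0.511
```

```bash
python3 -m crank '[{"offset":[-0.0006,0,0],"spin":0},{"offset":[0,0,0],"spin":0}]'
python3 -m crank '[{"offset":[0,0,0],"spin":0},{"offset":[0,0,0],"spin":0},{"offset":[0,0,0],"spin":0},{"offset":[0,0,0],"spin":0},{"offset":[0,0,0],"spin":0}]' 0.087
python3 -m crank '[{"offset":[-0.005,0,0],"spin":0},{"offset":[-0.015,0,0],"spin":0},{"offset":[-0.025,0,0],"spin":0},{"offset":[-0.03,0,0],"spin":0},{"offset":[-0.03,0,0],"spin":0},{"offset":[-0.025,0,0],"spin":0},{"offset":[-0.015,0,0],"spin":0},{"offset":[-0.007,0,0],"spin":0},{"offset":[0,0,0],"spin":0}]'
python3 - <<'E'
from h import *
s=bot.read_state(); print(s['position'],np.degrees(np.arctan2(s['tcp_rot'][1][2],s['tcp_rot'][0][2])))
p=bot.capture('wrist'); save(p,'w6'); np.savez('w6.npz',**p)
W=cloud(p); m=((W[...,2]>.13)&(W[...,2]<.145)&(np.hypot(W[...,0]-.6087,W[...,1]+.0528)<.05))
c=max(cv2.findContours(m.astype(np.uint8),0,1)[0],key=len).reshape(-1,2); q=onplane(p,c,.138); c0=circ(q,.0225)[0];print(circ(q,.0225),np.median(W[m][:,2]))
for r in [.017,.018,.019]:
    A=np.radians(np.arange(0,180,1.)); X=np.c_[c0[0]+r*np.cos(A),c0[1]+r*np.sin(A),np.full(len(A),.138)]
    uv=proj(p,X).astype(np.float32); z=cv2.remap(W[...,2].astype(np.float32),uv[:,0].copy(),uv[:,1].copy(),cv2.INTER_NEAREST).ravel()
    print(r,np.degrees(A[~(z>.13)]).round().tolist())
E
```

```text
time_s: 13.55
position: [0.6091, -0.053, 0.2862]
tcp_rot: [[0.001, -0.768, 0.641], [-0.001, 0.641, 0.768], [-1.0, -0.001, 0.0]]
force: [-2.8, -1.8, 5.2]
opening: 0.508
time_s: 14.05
position: [0.609, -0.0526, 0.2852]
tcp_rot: [[0.0, -0.768, 0.641], [0.0, 0.641, 0.768], [-1.0, 0.0, 0.0]]
force: [0.6, -0.1, -0.1]
opening: 0.882
time_s: 14.95
position: [0.609, -0.0527, 0.4385]
tcp_rot: [[0.002, -0.768, 0.641], [-0.001, 0.641, 0.768], [-1.0, -0.002, 0.001]]
force: [0.4, 0.4, -0.2]
opening: 0.998
[ 0.6089699  -0.052685    0.43849988] 50.13758018378624
(array([ 0.60820902, -0.05320798]), np.float64(0.00028098689308042395)) 0.1380516271357388
0.017 [34.0, 35.0, 36.0, 70.0, 71.0, 72.0, 73.0, 74.0, 75.0, 76.0, 77.0, 78.0, 79.0, 80.0, 81.0, 82.0, 83.0, 84.0, 85.0, 86.0, 87.0, 88.0, 89.0, 90.0, 91.0, 92.0, 93.0, 94.0, 95.0, 96.0]
0.018 [70.0, 71.0, 72.0, 73.0, 74.0, 75.0, 76.0, 77.0, 78.0, 79.0, 80.0, 81.0, 82.0, 83.0, 84.0, 85.0, 86.0, 87.0, 88.0, 89.0, 90.0, 91.0, 92.0, 93.0, 94.0, 95.0, 96.0, 97.0]
0.019 [71.0, 72.0, 73.0, 74.0, 75.0, 76.0, 77.0, 78.0, 79.0, 80.0, 81.0, 82.0, 83.0, 84.0, 85.0, 86.0, 87.0, 88.0, 89.0, 90.0, 91.0, 92.0, 93.0, 94.0, 159.0]
```

View pics/w6.png

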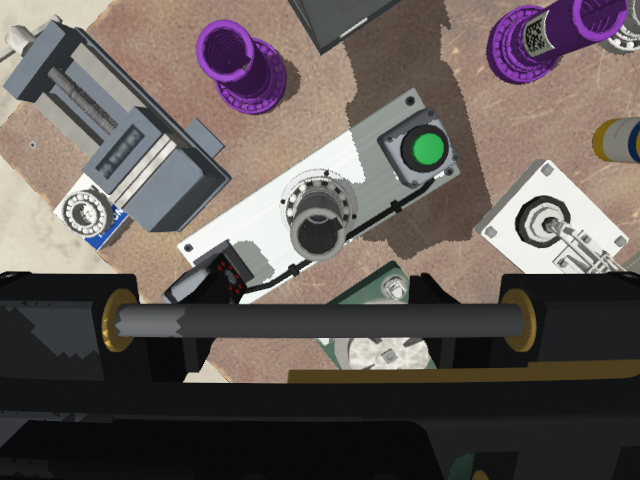

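```bash
python3 -m crank '[{"offset":[0,0.007,0.01],"spin":0},{"offset":[0,0.013,0.02],"spin":0},{"offset":[0,0.016,0.025],"spin":0},{"offset":[0,0.016,0.025],"spin":0},{"offset":[0,0.0105,0.0158],"spin":0},{"offset":[0,0.004,0.006],"spin":0}]' 0
python3 -m crank '[{"offset":[0,0,0],"spin":0.07},{"offset":[0,0,0],"spin":0.13},{"offset":[0,0,0],"spin":0.14},{"offset":[0,0,0],"spin":0.14},{"offset":[0,0,0],"spin":0.14},{"offset":[0,0,0],"spin":0.14},{"offset":[0,0,0],"spin":0.14},{"offset":[0,0,0],"spin":0.097},{"offset":[0,0,0],"spin":0}]'
python3 -m crank '[{"offset":[0.01,0,0],"spin":0},{"offset":[0.025,0,0],"spin":0},{"offset":[0.03,0,0],"spin":0},{"offset":[0.03,0,0],"spin":0},{"offset":[0.025,0,0],"spin":0},{"offset":[0.02,0,0],"spin":0},{"offset":[0.012,0,0],"spin":0},{"offset":[0.006,0,0],"spin":0},{"offset":[0.002,0,0],"spin":0},{"offset":[0,0,0],"spin":0}]'
```

```text
time_s: 15.6
position: [0.6228, 0.0707, 0.4359]
tcp_rot: [[-0.003, -0.769, 0.639], [0.001, 0.639, 0.769], [-1.0, 0.003, -0.001]]
force: [0.6, -1.0, -0.8]
opening: 0.541
time_s: 16.5
position: [0.623, 0.0678, 0.4364]
tcp_rot: [[-0.002, 0.122, 0.993], [-0.0, 0.993, -0.122], [-1.0, -0.0, -0.002]]
force: [0.1, 0.2, -0.6]
opening: 0.006
time_s: 17.5
position: [0.6234, 0.068, 0.2778]
tcp_rot: [[0.001, 0.121, 0.993], [-0.0, 0.993, -0.121], [-1.0, 0.0, 0.001]]
force: [-0.2, -0.6, 0.3]
opening: 0.008
```

```bash
python3 -m crank '[{"offset":[0.006,0,0],"spin":0},{"offset":[0.008,0,0],"spin":0},{"offset":[0.004,0,0],"spin":0},{"offset":[0,0,0],"spin":0}]'
python3 -m crank '[{"offset":[0.0015,0,0],"spin":0},{"offset":[0.0015,0,0],"spin":0},{"offset":[0.001,0,0],"spin":0},{"offset":[0,0,0],"spin":0}]'
python3 - <<'E'
from h import *
p=bot.capture('scene'); im=p['pixels']; cv2.imwrite('pics/s7.png',cv2.resize(im[190:400,310:510],None,fx=2.8,fy=2.8,interpolation=2))
E
```

```text
time_s: 17.9
position: [0.6229, 0.0681, 0.2587]
tcp_rot: [[-0.001, 0.122, 0.993], [0.0, 0.993, -0.122], [-1.0, -0.0, -0.001]]
force: [-0.9, -0.2, -0.3]
opening: 0.006
time_s: 18.3
position: [0.6231, 0.0681, 0.2555]
tcp_rot: [[-0.0, 0.122, 0.993], [-0.0, 0.993, -0.122], [-1.0, -0.0, -0.0]]
force: [-1.3, 0.1, 3.3]
opening: 0.004
```

View pics/s7.png

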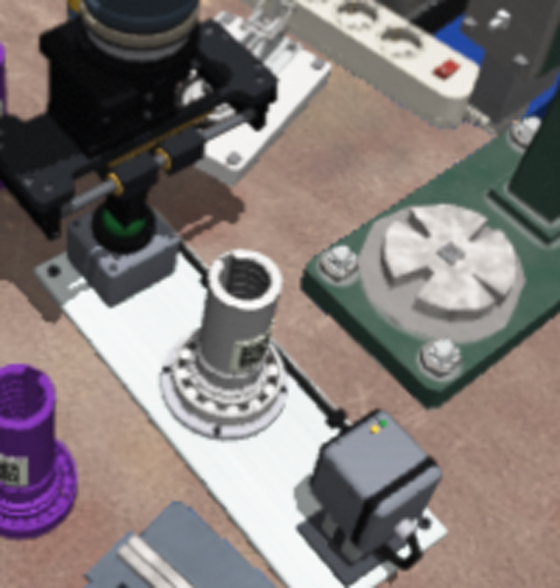

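The fingertips are on the cap at (125,225) in the crop, and the shaft stands with its label towards the reader. I press on.

```bash
python3 -m crank '[{"offset":[0.001,0,0],"spin":0},{"offset":[0.001,0,0],"spin":0},{"offset":[0.001,0,0],"spin":0},{"offset":[0,0,0],"spin":0}]'
python3 -m crank '[{"offset":[0.0007,0,0],"spin":0},{"offset":[0.0007,0,0],"spin":0},{"offset":[0,0,0],"spin":0}]'
```

```text
time_s: 18.75
position: [0.6231, 0.0681, 0.2526]
tcp_rot: [[-0.0, 0.122, 0.993], [-0.0, 0.993, -0.122], [-1.0, -0.0, -0.0]]
force: [-1.2, 0.3, 5.1]
opening: 0.005
time_s: 19.05
position: [0.623, 0.0681, 0.2525]
tcp_rot: [[0.0, 0.122, 0.993], [-0.0, 0.993, -0.122], [-1.0, -0.0, 0.0]]
force: [-4.7, -0.6, 11.5]
opening: 0.008
```

```bash
python3 -m crank '[{"offset":[0.0006,0,0],"spin":0},{"offset":[0,0,0],"spin":0},{"offset":[0,0,0],"spin":0},{"offset":[0,0,0],"spin":0}]'
python3 - <<'E'
from h import *
p=bot.capture('scene'); im=p['pixels']; cv2.imwrite('pics/s8.png',cv2.resize(im[190:400,310:510],None,fx=2.8,fy=2.8,interpolation=2))
E
python3 -m crank '[{"offset":[-0.003,0,0],"spin":0},{"offset":[-0.01,0,0],"spin":0},{"offset":[-0.02,0,0],"spin":0},{"offset":[-0.03,0,0],"spin":0},{"offset":[-0.03,0,0],"spin":0},{"offset":[-0.03,0,0],"spin":0},{"offset":[-0.03,0,0],"spin":0},{"offset":[-0.02,0,0],"spin":0},{"offset":[-0.01,0,0],"spin":0},{"offset":[0,0,0],"spin":0}]'
python3 - <<'E'
from h import *
p=bot.capture('scene'); im=p['pixels']; cv2.imwrite('pics/s9.png',cv2.resize(im[130:430,200:500],None,fx=2,fy=2,interpolation=2))
t=bot.capture('top'); save(t,'t9')
W=cloud(p); print('shaft',circ(near(W,(.6087,-.0528),.05,.131,.145)))
for c in [(.66,.333),(.68,.435)]: print(circ(near(W,c,.05,.112,.13)))
E
```

```text
time_s: 19.45
position: [0.623, 0.0681, 0.2525]
tcp_rot: [[0.0, 0.121, 0.993], [-0.0, 0.993, -0.121], [-1.0, -0.0, 0.0]]
force: [-4.0, -0.3, 14.7]
opening: 0.007
time_s: 20.5
position: [0.6235, 0.0681, 0.4347]
tcp_rot: [[0.003, 0.122, 0.993], [-0.0, 0.993, -0.122], [-1.0, 0.0, 0.003]]
force: [0.6, 0.1, -0.7]
opening: 0.006
shaft (array([ 0.60805911, -0.05347072,  0.01952835]), np.float64(0.0017289818974643566))
(array([0.65982766, 0.33246187, 0.0195948 ]), np.float64(0.0015707535052764015))
(array([0.67938695, 0.43450489, 0.01971435]), np.float64(0.0016237685249277645))
```

View pics/s8.png

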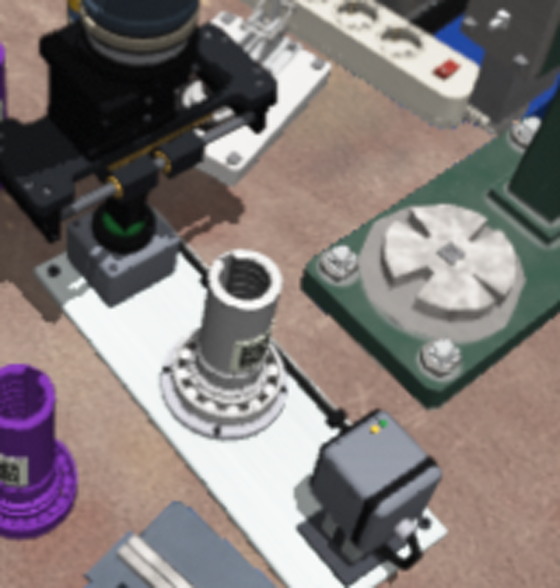

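View pics/s9.png

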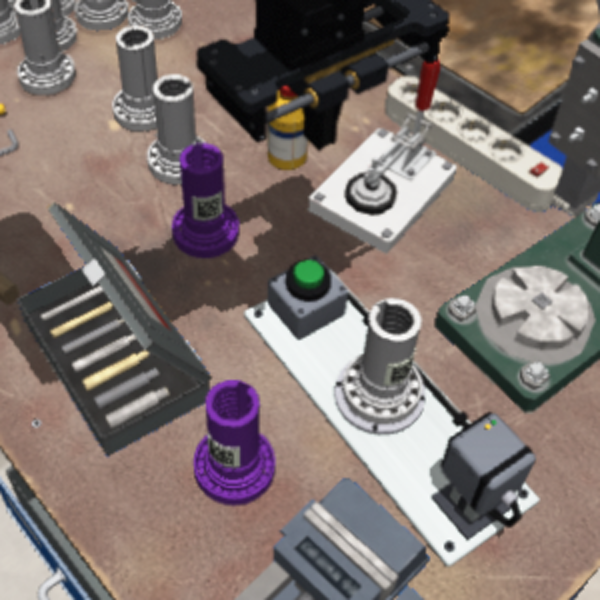

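The last picture shows the shaft standing on the nest (390,365 in the crop) with its label to the reader. The button (310,275) is up again and the other things are where they were. I hand in.

```bash
python3 -c "
from rig import bot
print(bot.hand_in(), bot.read_state()['time_s'])"
```

```text
the job is handed in; nothing more can be done
the job is handed in; nothing more can be done
```

The grey labelled shaft now stands on the nest over the plug with its label facing the reader. I let go of it, pressed the green button fully, lifted clear and handed in at about 20.6 s.

- **Seating:** the tube's rim measured 138 mm above the bench, as it should when seated. The tube's centre came out within about 1 mm of the plug's. It touched down gently, with only about 5 N between shaft and nest.
- **Facing:** after I let go, the keyway pointed to about 83.2°. Squarely facing the window is 83.1°, taken from the plate edges.
- **Button:** it reached a hard stop at 14.7 N after about 6 mm, judged from fingertip height and force. I could not read the button's travel itself. It was up again in the last picture.
- **The rest:** the two plain shafts measured within about 0.6 mm of where they were at the start. In the last picture the bottle and the purple look-alikes showed no change. I saw no contact with the reader.

No check failed. My outline fit of the nest's disc was about 3 mm off, so I went by the plug and the plate edges, which agreed.

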